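Unlock the blocking press and hold the impression

ROBOT

A 6-joint arm with a two-finger parallel gripper is mounted at the origin on the work surface. World frame = base frame: x ahead of the robot, y to its left, z up, the work surface at z = 0. Lengths are in m, angles in rad, forces in N, time in s.
With the tool pointing down it reaches from about 0.25 to 0.725 m from the base axis. Payload 4 kg.
Tool frame: the origin (TCP) lies at the very end of the fingers, on their centre line; the grasp point (between the pads) lies 19 mm behind it (bot.pinch_z is the distance from the TCP to the grasp point, in m); z points along the fingers, x is the direction in which the jaws open and shut, and the axes are right-handed (so a half turn about z gives the same grasp; the last joint's range is limited). The gripper opens to 85 mm and grips with 20 to 120 N. Pads are 22 mm wide; open, the fingers measure 114 mm over their backs; the gripper's body (76 mm by 85 mm) begins 54 mm behind the grasp point. The pads swing forward as they close: fully open they stand 13 mm farther back than shut.
Start: joints at [1.295, 0.241, 0.005, 1.335, 0, 1.571], TCP at [0.136, 0.481, 0.231] pointing down, gripper open.
Joint ranges: [-2.72, 2.72], [-1.05, 1.87], [-1.09, 1.28], [-1.99, 2.15], [-1.42, 1.44], [-3.14, 3.14]. Speed limits (rad/s): [2.79, 2.79, 3.14, 3.14, 3.14, 3.14].

INTERFACE

Orientations are given as a unit quaternion [x, y, z, w].
In Python, from workcell import bot gives the robot as it stands. The module is installed in compiled form; this text tells all that it offers.
- The arm moves only by the shell command python3 -m inch 'ROWS'. ROWS is JSON, a list of rows, each a list of 7 numbers: the shift along the tool's x, y, z scaled (see below), then the turn, a rotation vector about the tool's x, y, z scaled (see below), then the gripper command: -1 is fully open, 1 is shut, values between are in proportion. In form: [[x, y, z, wx, wy, wz, gripper], ...]. A call has exactly 8 rows; each row shifts and turns the commanded pose from where the row before left it, along the tool's axes as they then stand; what a row does not reach is not made up. The controller multiplies each number of a shift by 2.5 cm and each number of a turn by 180 degrees. A row lasts 1/10 s, in which the tool goes at most 50 mm and 8.59 degrees, less where a joint would pass 70% of its speed; a pose out of reach is approached as far as the arm can. A call with a number of a shift or a turn outside -1 to 1 is refused whole. A call with a gripper value outside its range is refused whole. The fingers move at their own pace and stop on an object; the grip force is fixed at half the most. Time passes only in rows, so rows that do not move let the fingers close, or fill a call up. It gives the time, the measured TCP pose, the force and the opening at its end, in the units of the state.
- bot.get_obs(): the state, without advancing time (a new reading comes with each control period).
- bot.camera(name): name is "side" or "top" or "wrist"; returns (picture, depth): 480x640x3 uint8, blue, green, red; 480x640 float32, m along the optical axis (not along the pixel's ray), 0 where there is no reading.
- bot.get_calibration(name): a dict with "vfov" (degrees; the focal length in pixels is half the picture's height over the tangent of half this angle, whatever the lens; pixels are square), "cx", "cy" (the principal point, pixels), "R" (3x3) and "t" (3): a world point X has camera coordinates R X + t. Camera axes: x right, y down, z forward; pixel columns grow to the right and rows downward; lengths in m; the calibration is good to about 2 mm. A picture is of the moment at which its call begins: read the wrist's pose just before it. get_calibration takes no time and is no camera call; for the wrist camera it gives the pose at the moment of the call.
- bot.job_done(): hands the job in, once; it reports no verdict.
The state is a dict: "clock": time; "joint_pos": joint angles; "joint_vel": joint speeds; "tau": joint torques, N m; "eef_pos": TCP position; "tool_rot": TCP orientation; "ft_force": force on the tool from outside, world axes, zero at the start; "ft_torque": the same for the moment, N m; "grip_width": finger opening in m.
Only numpy, scipy, OpenCV 4.12 (cv2) and the standard library are available. Lean on these libraries where they do the work, as an engineer would, in place of code of your own. Each camera call takes 0.05 s, during which the arm holds its last target.

TASK

Unlock the hand-lever blocking press: draw the black-knobbed lock pin out of the press's cheek and, without dropping it, lay it in the two notched ears of the pin rest on the press's base. Then pull the sprung, wooden-handled lever down all the way to its stop, so that the die bears on the book cover, give it a dwell of three seconds, and finish while still holding it down there, because the spring lifts the lever as soon as it is let go. Leave the cover where it lies against its gauges and do not disturb the other things on the bench.

Things in the scene. Friction and masses are not known exactly. Their poses are not given: they have to be found in the camera images.
- press: Green blocking press fixed to the bench, base 265 x 240 x 25 mm, 280 mm high. Origin: centre of the base's underside; x from its front (lever side, towards the robot, turned up to 0.3 rad) to the column at its back, y to its left, z up. Head: two upright cheeks, 56 mm over their outer faces, tops 275 mm up, from x = -47 to 88 mm, the lever between them.
- pin: Loose level steel lock pin, about 70 g: shank d 10 mm, 66 mm long; shoulder d 16 x 4 mm; neck d 8 x 16 mm; black knob d 20 mm, 30 mm long. Origin: on the axis at the shoulder's face; y along the shank to its tip, the knob's middle 35 mm on the -y side. It starts through both cheeks and the lever, along the press's y, knob out on the right (-y); clear once drawn 66 mm towards the press's -y.
- lock_bore (a point): Centre of the mouth of the bore (11.6 mm) in the outer face of the right cheek, 250 mm above the bench; axes as the press's.
- pin_rest (a point): Where the pin's origin lies when parked (pin along the press's y, tip to +y), 85 mm up; axes as the press's. Steel channel on the base's right side with two upright ears 5 mm thick, 46 mm wide, centred 9.5 and 50.5 mm off in +y. In each top edge a notch 13 mm wide, V mouth 33 mm, floor 5 mm below this point, ear tops 13 mm above. The shank lies in both; 7 mm either way along is good.
- lever (a joint): Angle of the press lever, rad: 0 is up (arm 30 degrees above level towards the front), growing as it is pulled down; its stop is at 0.785 (arm 15 degrees below level). A spring lifts it: about 2 N at the grip at first, about 11 N at the stop. While the pin is in, it is locked near 0.
- lever_hinge (a point): The lever's pivot, 225 mm above the bench, between the cheeks; the lever turns about the press's y axis through it. The point's axes turn with the lever: -x runs out along the arm to the grip.
- grip_mid (a point): Middle of the lever's wooden grip, on its axis, 186 mm from lever_hinge; axes as those of lever_hinge. 318 mm above the bench when the lever is up, 177 mm when it is at its stop.
- lever_arm: The press lever with its turned wooden grip in line with the arm. The grip is 112 mm long and 24 to 28 mm in diameter and runs from 131 to 243 mm along -x from the pivot; the steel arm before it is 14 mm wide. Origin: at the lever's pivot, axes as lever_hinge.
- die: Brass die 50 x 36 x 8 mm in a sprung steel holder under the ram. Origin: centre of the die's face, 77 mm above the bench when the lever is up. The lever drives it straight down, 34 mm per rad; it meets the cover at about 0.67 rad and presses with about 22 N at the lever's stop.
- cover: Dark red book cover, loose, 150 x 110 x 4 mm, lying on the press's bed (50 mm above the bench) against its gauges, under the die. Origin: centre of its underside. It stays there.
- glue_jar: Bystander: glue jar, 72 mm in diameter, 85 mm high. Origin: centre of its underside.
- books: Bystander: two small books stacked, 105 x 150 mm, 42 mm high. Origin: centre of the underside.
- brass_stamp: Bystander: brass hand stamp with a wooden handle, lying along its x axis, 172 mm long, 32 mm high. Origin: underside, near its middle.

How it is judged:
By the outcome, as a careful person would: the job done as asked, in the order asked, and still so for the second after the job is handed in, while the arm keeps its last pose, push and grip.
It also fails if it takes over 64 s, if anything falls off the work surface, if the arm or the gripper's body presses on something with over 40 N, if the wrist force passes 120 N, or if a joint passes its speed limit or range.

## Working session

There is one attempt and no reset: what is moved stays moved. The work goes in short steps, Python scripts to look and compute and a shell command to move; the robot and the scene stay as the last step left them, time stands still between calls to the robot, and variables do not carry over. Pictures are saved under pics/ and viewed, and the job is handed in when it is done.

```bash
ls; mkdir -p pics; python3 - <<'E'
from workcell import bot
import cv2
print(bot.get_obs()); print(bot.pinch_z)
for n in ("side","top","wrist"):
    c=bot.get_calibration(n); im,d=bot.camera(n); cv2.imwrite(f"pics/{n}0.png",im)
    import numpy as np; np.savez(f"pics/{n}0.npz",im=im,d=d,**{k:np.array(v) for k,v in c.items()})
    print(n,c)
E
```

```text
pics
{'clock': 0.0, 'joint_pos': array([1.29500202e+00, 2.41447362e-01, 3.70219232e-03, 1.33519981e+00,
       2.81605628e-05, 1.57076978e+00]), 'joint_vel': array([0.00100688, 0.00019499, 0.00015682, 0.00095845, 0.00016566,
       0.00054556]), 'tau': array([-5.11098660e-04, -3.72320509e+01,  2.52406257e+01,  1.68481824e-02,
       -4.87214186e-05, -1.13177180e-05]), 'eef_pos': array([0.1359722 , 0.48048774, 0.23038739]), 'tool_rot': array([ 7.97585207e-01,  6.03205341e-01, -8.65376391e-04,  6.36785744e-04]), 'ft_force': array([-1.06720377, -0.07272422, -0.47632807]), 'ft_torque': array([ 0.00556545,  0.00728223, -0.02643795]), 'grip_width': 0.08532391983914403}
0.0187
side {'vfov': 50.693923532393555, 'cx': 323.8733318199236, 'cy': 241.4172752145224, 'R': array([[ 0.95132976, -0.30804258, -0.00902499],
       [-0.23994891, -0.72202348, -0.64892729],
       [ 0.19338098,  0.61950938, -0.7607969 ]]), 't': array([-0.51499605,  0.27196367,  1.21593682])}
top {'vfov': 44.05241816328361, 'cx': 331.21271457430953, 'cy': 241.4851285219787, 'R': array([[ 0.01302409, -0.99972746,  0.01937452],
       [-0.99240643, -0.01529397, -0.1220474 ],
       [ 0.12231045, -0.01763784, -0.99233515]]), 't': array([-0.01834155,  0.59568578,  1.45759333])}
wrist {'vfov': 62.01250339526534, 'cx': 316.39552781426823, 'cy': 248.19658264239789, 'R': array([[ 0.27214965,  0.96225014, -0.00303984],
       [ 0.92675054, -0.2612566 ,  0.26996005],
       [ 0.25897492, -0.07628671, -0.96286673]]), 't': array([-0.49852993, -0.03516265,  0.37999578])}
```

View pics/side0.png

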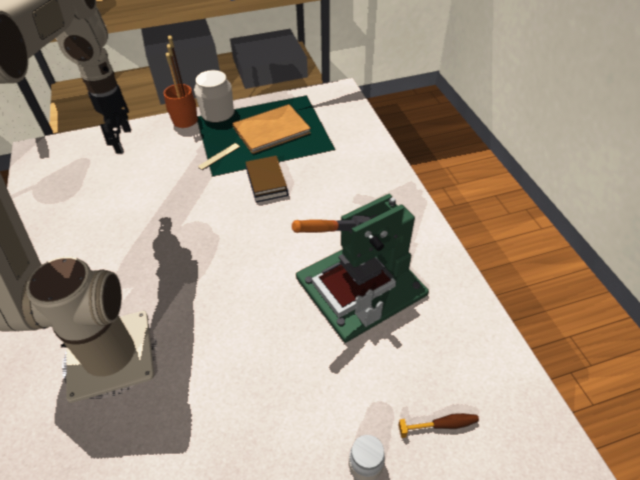

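View pics/top0.png

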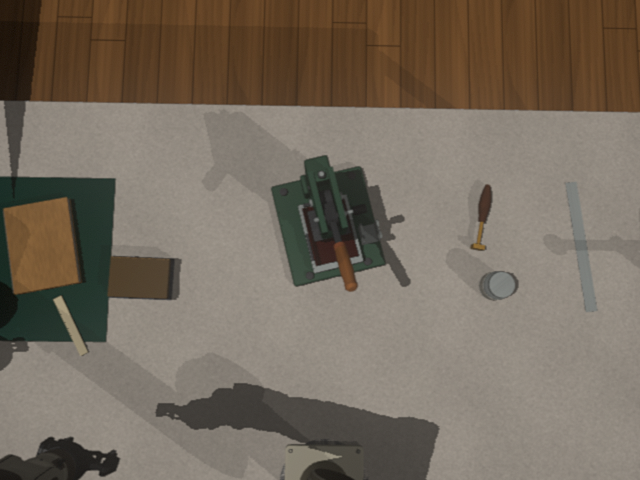

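View pics/wrist0.png

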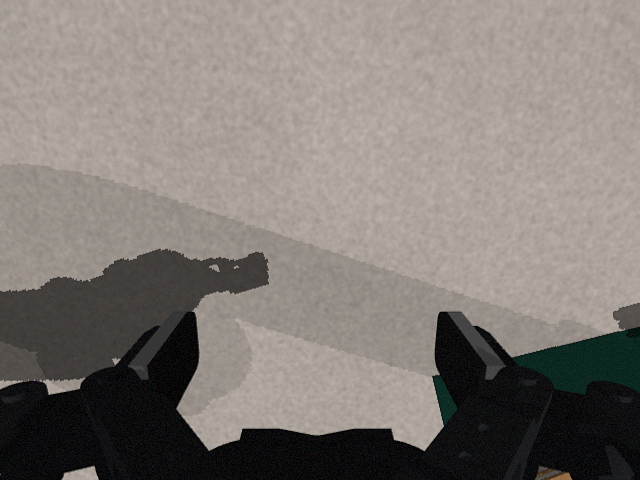

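The side view shows the press near (360,265), with the pin knob at about (377,240). In the top view the press base spans about (272–385, 165–285). I'll fit the pose with the depth data.

```bash
cat > h.py <<'E'
import numpy as np, cv2
def load(n):
    z=np.load(f"pics/{n}.npz"); return z
def snap(bot,n,name):
    c=bot.get_calibration(n); im,d=bot.camera(n)
    cv2.imwrite(f"pics/{name}.png",im)
    np.savez(f"pics/{name}.npz",im=im,d=d,**{k:np.array(v) for k,v in c.items()})
    return load(name)
def cloud(z):
    d=z['d'];f=240/np.tan(np.radians(float(z['vfov']))/2)
    v,u=np.mgrid[0:480,0:640]
    P=np.stack([(u-float(z['cx']))/f*d,(v-float(z['cy']))/f*d,d],-1)
    return (P-z['t'])@z['R']
def proj(z,X):
    f=240/np.tan(np.radians(float(z['vfov']))/2)
    c=np.atleast_2d(X)@z['R'].T+z['t']
    return np.c_[f*c[:,0]/c[:,2]+float(z['cx']),f*c[:,1]/c[:,2]+float(z['cy'])]
E
python3 - <<'E'
from h import *
for n in ("top0","side0"):
    z=load(n);X=cloud(z);im=z['im']
    m=(z['d']>0)&(X[...,0]>.3)&(X[...,0]<.85)&(X[...,1]>-.25)&(X[...,1]<.25)
    if n=="top0":
        b=m&(X[...,2]>.017)&(X[...,2]<.033)
        r=cv2.minAreaRect(X[b][:,:2].astype(np.float32)); print(r)
        h,_=np.histogram(X[m][:,2],bins=np.arange(-.01,.34,.01));print(h)
        for (u,v) in [(320,160),(345,235),(350,287),(275,187),(297,285),(384,265),(363,168)]: print(u,v,X[v,u])
    else:
        for (u,v) in [(377,240),(380,237),(375,242),(369,308),(303,227)]: print(u,v,X[v,u])
z=load("side0");cv2.imwrite("pics/side0z.png",cv2.resize(z['im'][180:350,280:440],None,fx=3.5,fy=3.5,interpolation=2)[:600])
z=load("top0");cv2.imwrite("pics/top0z.png",cv2.resize(z['im'][145:300,260:420],None,fx=3.8,fy=3.8,interpolation=2)[:600])
E
```

```text
((0.6401621103286743, -0.0007221847772598267), (0.2655618488788605, 0.23988670110702515), 14.511364936828613)
[12540 18114   403  3925   677   357  1322   106    41    60   136    52
   237     7     1     7    11     8    61    93    41    39   204   226
   104   194   255   259   849   119    58    91    90   104]
320 160 [0.75732584 0.02095683 0.21936118]
345 235 [ 0.61025723 -0.04364219  0.05634821]
350 287 [ 0.46746727 -0.04239887  0.35158484]
275 187 [0.73418632 0.13523735 0.03238905]
297 285 [0.48586714 0.07450478 0.02415146]
384 265 [ 0.54142199 -0.14699656  0.0014436 ]
363 168 [ 7.96131275e-01 -9.14583024e-02 -7.59324800e-04]
377 240 [ 0.6433114  -0.06726239  0.26080675]
380 237 [ 0.6705508  -0.02625886  0.2160217 ]
375 242 [ 0.3200494  -0.71556082  1.09691778]
369 308 [ 0.61144785 -0.12800991  0.09611237]
303 227 [ 0.48339796 -0.05335567  0.34420715]
```

View pics/side0z.png

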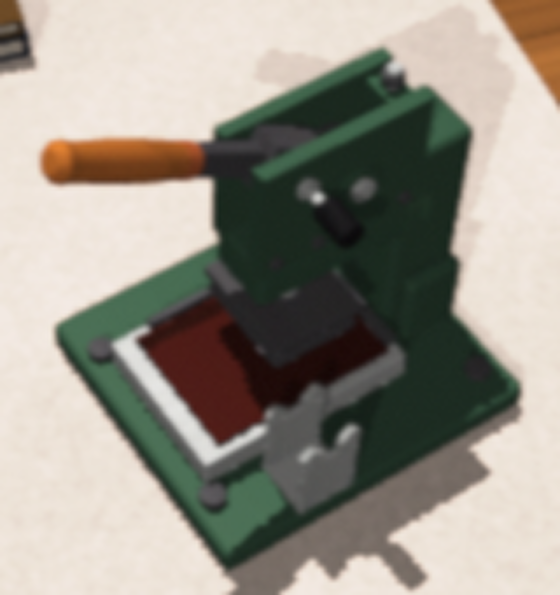

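View pics/top0z.png

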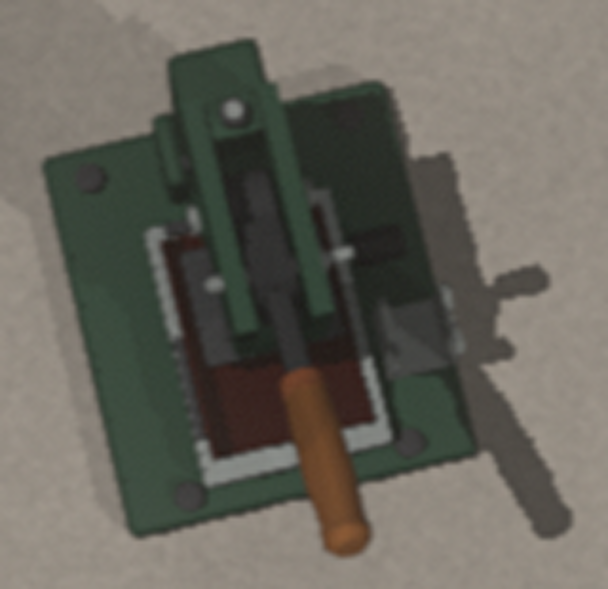

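```bash
cat >> h.py <<'E'
def ray(z,u,v,h):
    f=240/np.tan(np.radians(float(z['vfov']))/2)
    d=z['R'].T@np.array([(u-float(z['cx']))/f,(v-float(z['cy']))/f,1]); o=-z['R'].T@z['t']
    return o+d*(h-o[2])/d[2]
YAW=np.radians(14.51);O=np.array([.6402,-.0007])
def w2p(X):
    c,s=np.cos(YAW),np.sin(YAW);X=np.array(X,float);d=X[...,:2]-O
    return np.concatenate([np.stack([d[...,0]*c+d[...,1]*s,-d[...,0]*s+d[...,1]*c],-1),X[...,2:]],-1)
def p2w(p):
    c,s=np.cos(YAW),np.sin(YAW);p=np.array(p,float)
    return np.concatenate([np.stack([p[...,0]*c-p[...,1]*s+O[0],p[...,0]*s+p[...,1]*c+O[1]],-1),p[...,2:]],-1)
E
python3 - <<'E'
from h import *
np.set_printoptions(precision=4,suppress=True)
T=load("top0");S=load("side0")
print("knob top",w2p(ray(T,361.5,209,.25)), "side", w2p(ray(S,280+335/3.5,180+222/3.5,.25)))
print("shoulder top",w2p(ray(T,260+345/3.8,145+254/3.8,.25)),"side",w2p(ray(S,280+320/3.5,180+203/3.5,.25)))
print("grip end",w2p(ray(T,350.5,286,.346)),w2p(ray(S,280+50/3.5,180+160/3.5,.346)))
print("cheek front tops", [w2p(ray(T,260+a/3.8,145+b/3.8,.275)) for a,b in [(247,332),(320,312)]])
print("ears top side",[w2p(ray(S,280+a/3.5,180+b/3.5,.098)) for a,b in [(318,390),(272,408),(350,430),(308,450)]])
# depth points on rest
for z in (T,S):
    X=cloud(z);p=w2p(X); m=(z['d']>0)&(p[...,2]>.06)&(p[...,2]<.11)&(p[...,1]<-.07)&(p[...,1]>-.14)&(np.abs(p[...,0])<.13)
    print(m.sum(), p[m].min(0),p[m].max(0)); q=p[m]; print(q[np.argsort(q[:,0])][::max(1,len(q)//20)])
w=load("wrist0"); print("cam", -w['R'].T@w['t'])
E
```

```text
knob top [-0.0161 -0.0684  0.25  ] side [-0.0157 -0.0646  0.25  ]
shoulder top [-0.0167 -0.0443  0.25  ] side [-0.0144 -0.0468  0.25  ]
grip end [-0.1758  0.0011  0.346 ] [-0.1786 -0.0007  0.346 ]
cheek front tops [array([-0.0506,  0.0218,  0.275 ]), array([-0.0492, -0.0204,  0.275 ])]
ears top side [array([-0.0295, -0.0814,  0.098 ]), array([-0.0643, -0.0765,  0.098 ]), array([-0.0305, -0.1194,  0.098 ]), array([-0.0634, -0.117 ,  0.098 ])]
128 [-0.0703 -0.118   0.0602] [-0.0235 -0.0716  0.1016]
[[-0.0703 -0.0746  0.0971]
 [-0.0692 -0.0727  0.0927]
 [-0.0668 -0.0733  0.0922]
 [-0.065  -0.0733  0.098 ]
 [-0.0629 -0.1165  0.0976]
 [-0.0599 -0.0749  0.0946]
 [-0.0578 -0.1134  0.0666]
 [-0.0559 -0.1134  0.0715]
 [-0.0538 -0.1136  0.0743]
 [-0.0499 -0.1169  0.077 ]
 [-0.0482 -0.1127  0.0726]
 [-0.0455 -0.0716  0.0871]
 [-0.0427 -0.0725  0.084 ]
 [-0.0403 -0.0759  0.0795]
 [-0.0383 -0.0719  0.072 ]
 [-0.0367 -0.0718  0.0789]
 [-0.0344 -0.0723  0.0799]
 [-0.0324 -0.1139  0.1002]
 [-0.0303 -0.0745  0.0994]
 [-0.0287 -0.113   0.0942]
 [-0.0269 -0.113   0.0986]
 [-0.0237 -0.1174  0.0882]]
293 [-0.0707 -0.1211  0.06  ] [-0.023  -0.0706  0.1014]
[[-0.0707 -0.0791  0.092 ]
 [-0.0689 -0.1211  0.0934]
 [-0.0677 -0.1179  0.0663]
 [-0.066  -0.1184  0.0787]
 [-0.0639 -0.1192  0.0823]
 [-0.0622 -0.0749  0.0967]
 [-0.0602 -0.1181  0.082 ]
 [-0.058  -0.0777  0.0885]
 [-0.0551 -0.1185  0.0869]
 [-0.0518 -0.1195  0.0724]
 [-0.0492 -0.1193  0.0786]
 [-0.0458 -0.119   0.0753]
 [-0.0421 -0.1184  0.0714]
 [-0.04   -0.1178  0.0862]
 [-0.038  -0.0743  0.0895]
 [-0.0359 -0.1154  0.0925]
 [-0.0341 -0.0781  0.0784]
 [-0.0325 -0.119   0.0901]
 [-0.0306 -0.1193  0.0674]
 [-0.0282 -0.1188  0.0776]
 [-0.0258 -0.1187  0.0842]]
cam [0.0699 0.4995 0.3739]
```

```bash
python3 -m inch '[[0,0,-0.75,0,0,0.0474,-1],[0,0,-0.75,0,0,0.0474,-1],[0,0,-0.75,0,0,0.0474,-1],[0,0,-0.75,0,0,0.0474,-1],[0,0,-0.75,0,0,0.0474,-1],[0,0,-0.75,0,0,0.0474,-1],[0,0,-0.75,0,0,0.0474,-1],[0,0,-0.75,0,0,0,-1]]'
cat >> h.py <<'E'
from scipy.spatial.transform import Rotation as Rt
def st(bot,target=None):
    o=bot.get_obs();R=Rt.from_quat(o['tool_rot']).as_matrix()
    print('t',round(o['clock'],2),'tcp',o['eef_pos'].round(4),'press',w2p(o['eef_pos']).round(4),'q',np.round(o['joint_pos'],2),'F',o['ft_force'].round(1),'w',round(o['grip_width'],4))
    print('toolx press yaw',np.degrees(np.arctan2(R[1,0],R[0,0])-YAW).round(2),'z',R[:,2].round(4))
    if target is not None:
        d=R.T@(np.array(target)-o['eef_pos']);print('to go units',(d/.025).round(3))
    return o,R
E
python3 - <<'E'
from h import *
from workcell import bot
st(bot,p2w([-.016,-.065,.38]))
E
```

```text
clock: 0.95
eef_pos: [0.1361, 0.4809, 0.3817]
tool_rot: [0.992, 0.125, -0.0, 0.0]
ft_force: [-0.3, 0.4, -0.6]
grip_width: 0.0857
t 0.95 tcp [0.1361 0.4809 0.3817] press [-0.3674  0.5925  0.3817] q [ 1.29  0.23  0.38  1.72 -0.    2.62] F [-0.3  0.4 -0.6] w 0.0857
toolx press yaw -0.18 z [-2.e-04 -8.e-04 -1.e+00]
to go units [14.135 26.258  0.081]
```

```bash
python3 -m inch '[[0.54,1,0,0,0,0,-1],[0.54,1,0,0,0,0,-1],[0.54,1,0,0,0,0,-1],[0.54,1,0,0,0,0,-1],[0.54,1,0,0,0,0,-1],[0.54,1,0,0,0,0,-1],[0.54,1,0,0,0,0,-1],[0.54,1,0,0,0,0,-1]]'
python3 -m inch '[[0.54,1,0,0,0,0,-1],[0.54,1,0,0,0,0,-1],[0.54,1,0,0,0,0,-1],[0.54,1,0,0,0,0,-1],[0.54,1,0,0,0,0,-1],[0.54,1,0,0,0,0,-1],[0.54,1,0,0,0,0,-1],[0.54,1,0,0,0,0,-1]]'
python3 -m inch '[[0.54,1,0,0,0,0,-1],[0.54,1,0,0,0,0,-1],[0.54,1,0,0,0,0,-1],[0.54,1,0,0,0,0,-1],[0.54,1,0,0,0,0,-1],[0.54,1,0,0,0,0,-1],[0.54,1,0,0,0,0,-1],[0.54,1,0,0,0,0,-1]]'
python3 - <<'E'
from h import *
from workcell import bot
st(bot,p2w([-.016,-.065,.38]))
z=snap(bot,"wrist","w1")
E
```

```text
clock: 1.75
eef_pos: [0.2913, 0.3134, 0.3811]
tool_rot: [0.992, 0.126, -0.0, 0.0]
ft_force: [0.4, -0.3, 0.0]
grip_width: 0.0853
clock: 2.55
eef_pos: [0.4458, 0.1468, 0.381]
tool_rot: [0.992, 0.126, -0.0, 0.0]
ft_force: [-0.1, -0.1, 0.8]
grip_width: 0.0854
clock: 3.35
eef_pos: [0.6004, -0.0198, 0.3808]
tool_rot: [0.992, 0.126, -0.0, -0.0]
ft_force: [0.9, 1.0, 0.2]
grip_width: 0.0849
t 3.35 tcp [ 0.6004 -0.0198  0.3808] press [-0.0433 -0.0085  0.3808] q [-0.03  0.47  0.72  1.82  0.    1.29] F [0.9 1.  0.2] w 0.0849
toolx press yaw -0.04 z [-9.e-04  1.e-04 -1.e+00]
to go units [1.094 2.258 0.03 ]
```

View pics/w1.png

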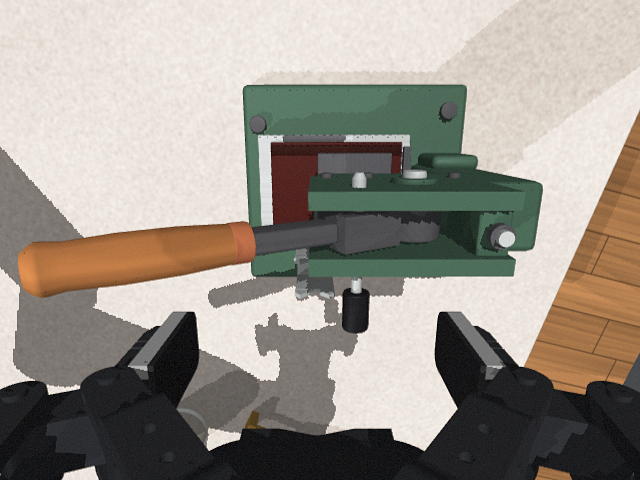

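The knob shows at (355, 288–331) and the neck at (356, 280), with the rest's ears around (315, 255–295). Next I measure the knob from the depth image.

```bash
python3 - <<'E'
from h import *
np.set_printoptions(precision=4,suppress=True)
z=load("w1");p=w2p(cloud(z));d=z['d']
m=np.zeros((480,640),bool);m[276:336,335:376]=1
k=m&(p[...,2]>.235)&(p[...,2]<.275)
q=p[k];print(len(q),q.min(0),q.max(0),np.median(q,0))
for v in range(282,334,6):
    r=k[v];print(v,np.where(r)[0][[0,-1]] if r.any() else None,p[v][r].min(0) if r.any() else '',p[v][r].max(0) if r.any() else '')
print("cyl centre by ray", w2p(ray(z,355.5,330,.25)),w2p(ray(z,355.5,290,.26)),w2p(ray(z,355.5,315,.26)))
# cheeks/outer faces: points with z .27-.28
c=(np.abs(p[...,2]-.275)<.003)&(d>0)&(np.abs(p[...,1])<.05); print("cheeks",p[c].min(0),p[c].max(0))
# gripper grip
g=np.zeros_like(m);g[:,18:240]=1;g&=(p[...,2]>.24)&(d>0)&(d<.5);g[320:]=0
for u in range(30,240,30):
    s=g[:,u]; print(u,p[:,u][s].min(0),p[:,u][s].max(0))
E
```

```text
1287 [-0.025  -0.0799  0.2416] [-0.0049 -0.0292  0.2749] [-0.0159 -0.0597  0.2574]
282 [351 361] [-0.0187 -0.0426  0.2504] [-0.0116 -0.041   0.2547]
288 [348 362] [-0.0202 -0.0507  0.2416] [-0.0095 -0.0457  0.2545]
294 [343 369] [-0.0245 -0.0516  0.2513] [-0.0054 -0.0493  0.2571]
300 [343 369] [-0.0244 -0.0574  0.2488] [-0.0049 -0.0526  0.2601]
306 [342 368] [-0.025  -0.0612  0.2512] [-0.0065 -0.0573  0.2601]
312 [342 368] [-0.025  -0.066   0.2513] [-0.0061 -0.0616  0.2608]
318 [342 368] [-0.0248 -0.0712  0.2507] [-0.0058 -0.0664  0.2606]
324 [342 368] [-0.0248 -0.076   0.2508] [-0.0053 -0.071   0.2609]
330 [344 366] [-0.0234 -0.0792  0.2543] [-0.0073 -0.076   0.2605]
cyl centre by ray [-0.0144 -0.0814  0.25  ] [-0.0163 -0.045   0.26  ] [-0.0158 -0.0643  0.26  ]
cheeks [-0.0751 -0.0294  0.272 ] [0.0862 0.0269 0.278 ]
30 [-0.1767 -0.0101  0.3456] [-0.1707  0.0118  0.3571]
60 [-0.1675 -0.0127  0.3382] [-0.1612  0.0109  0.3516]
90 [-0.1571 -0.0116  0.3305] [-0.1504  0.0118  0.3465]
120 [-0.1462 -0.0128  0.3218] [-0.1391  0.0125  0.3395]
150 [-0.1333 -0.0124  0.3148] [-0.1273  0.0125  0.3331]
180 [-0.12   -0.0126  0.3065] [-0.0883  0.0126  0.4047]
210 [-0.1043 -0.0118  0.3022] [-0.1013  0.0116  0.3173]
```

```bash
python3 -m inch '[[0.28,0.56,0,0,0,0,-1],[0.28,0.56,0,0,0,0,-1],[0.28,0.56,0,0,0,0,-1],[0.28,0.56,0,0,0,0,-1],[0,0,0.5,0,0,0,-1],[0,0,0.7,0,0,0,-1],[0,0,0.7,0,0,0,-1],[0,0,0.5,0,0,0,-1]]'
python3 - <<'E'
from h import *
from workcell import bot
st(bot,p2w([-.0152,-.0645,.2318]))
z=snap(bot,"wrist","w2")
E
```

```text
clock: 4.2
eef_pos: [0.6404, -0.066, 0.3193]
tool_rot: [0.992, 0.126, -0.001, -0.0]
ft_force: [-0.1, -0.4, -0.0]
grip_width: 0.085
t 4.2 tcp [ 0.6404 -0.066   0.3193] press [-0.0162 -0.0633  0.3193] q [-0.1   0.55  0.69  1.72  0.    1.22] F [-0.1 -0.4 -0. ] w 0.085
toolx press yaw -0.04 z [-2.7e-03  3.0e-04 -1.0e+00]
to go units [0.047 0.052 3.499]
```

View pics/w2.png

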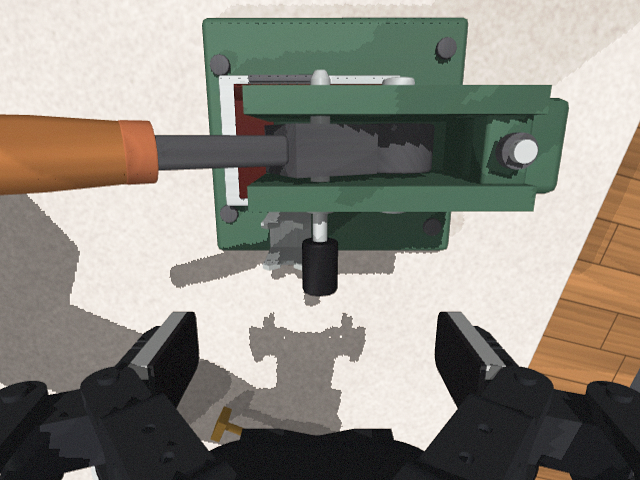

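The knob at (320, 265) is centred between the fingers, so I descend.

```bash
python3 -m inch '[[0.02,0.02,0.5,0,0,0,-1],[0.02,0.02,0.5,0,0,0,-1],[0,0,0.5,0,0,0,-1],[0,0,0.5,0,0,0,-1],[0,0,0.5,0,0,0,-1],[0,0,0.5,0,0,0,-1],[0,0,0.45,0,0,0,-1],[0,0,0,0,0,0,-1]]'
python3 - <<'E'
from h import *
from workcell import bot
st(bot,p2w([-.0152,-.0645,.2318]))
z=snap(bot,"wrist","w3")
E
```

```text
clock: 5.05
eef_pos: [0.6411, -0.0666, 0.233]
tool_rot: [0.992, 0.126, -0.002, -0.0]
ft_force: [0.3, -0.3, -0.5]
grip_width: 0.0853
t 5.05 tcp [ 0.6411 -0.0666  0.233 ] press [-0.0156 -0.0641  0.233 ] q [-0.1   0.54  0.46  1.49 -0.    1.21] F [ 0.3 -0.3 -0.5] w 0.0853
toolx press yaw -0.03 z [-4.e-03  4.e-04 -1.e+00]
to go units [0.017 0.018 0.048]
```

View pics/w3.png

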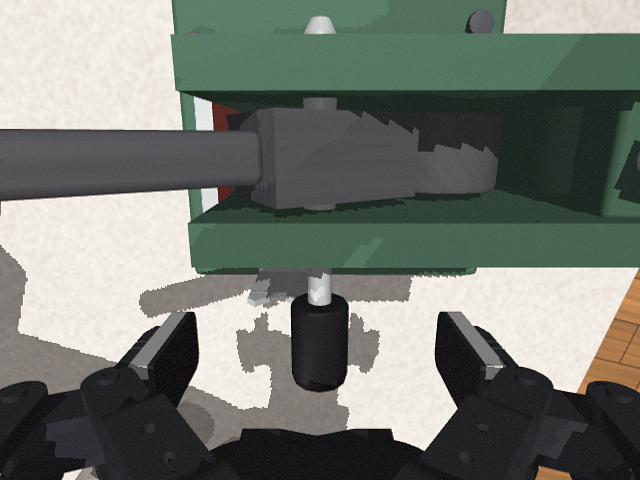

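The knob at (320, 343) sits midway between the pads at about x=317, so I close.

```bash
python3 -m inch '[[0.02,0,0.03,0,0,0,-0.2],[0,0,0,0,0,0,0.3],[0,0,0,0,0,0,0.6],[0,0,0,0,0,0,1],[0,0,0,0,0,0,1],[0,0,0,0,0,0,1],[0,0,0,0,0,0,1],[0,0,0,0,0,0,1]]'
python3 - <<'E'
from h import *
from workcell import bot
st(bot)
z=snap(bot,"wrist","w4")
E
```

```text
clock: 5.9
eef_pos: [0.6427, -0.0667, 0.2346]
tool_rot: [0.992, 0.126, 0.0, 0.0]
ft_force: [-0.9, 0.8, 2.4]
grip_width: 0.0179
t 5.9 tcp [ 0.6427 -0.0667  0.2346] press [-0.0141 -0.0646  0.2346] q [-0.1   0.54  0.46  1.49 -0.    1.21] F [-0.9  0.8  2.4] w 0.0179
toolx press yaw -0.04 z [ 5.e-04 -1.e-04 -1.e+00]
```

View pics/w4.png

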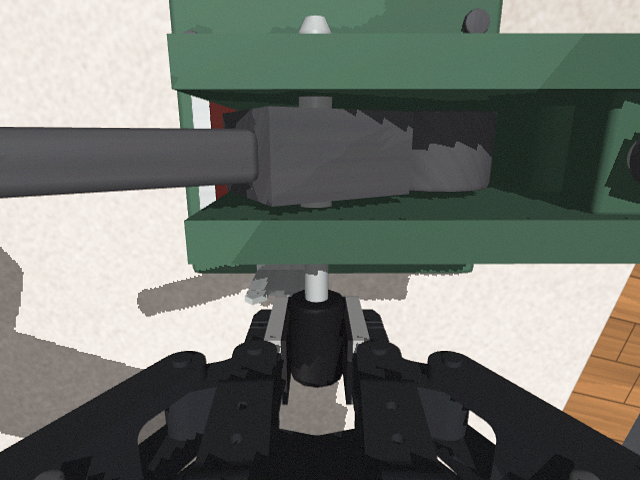

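Grip has stopped on the knob (17.9 mm). I draw it out along tool +y.

```bash
python3 -m inch '[[0,0.1,0,0,0,0,1],[0,0.2,0,0,0,0,1],[0,0.2,0,0,0,0,1],[0,0.2,0,0,0,0,1],[0,0.2,0,0,0,0,1],[0,0.2,0,0,0,0,1],[0,0.2,0,0,0,0,1],[0,0.1,0,0,0,0,1]]'
python3 - <<'E'
from h import *
from workcell import bot
st(bot)
z=snap(bot,"wrist","w5")
E
```

```text
clock: 6.75
eef_pos: [0.6515, -0.1014, 0.2341]
tool_rot: [0.992, 0.126, -0.0, 0.0]
ft_force: [-0.9, 0.9, 0.9]
grip_width: 0.0182
t 6.75 tcp [ 0.6515 -0.1014  0.2341] press [-0.0143 -0.1003  0.2341] q [-0.15  0.57  0.51  1.51 -0.    1.16] F [-0.9  0.9  0.9] w 0.0182
toolx press yaw -0.08 z [-2.e-04 -1.e-04 -1.e+00]
```

View pics/w5.png

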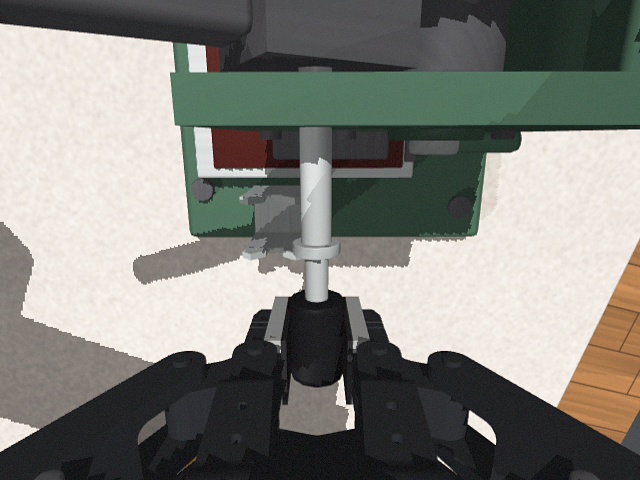

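```bash
python3 -m inch '[[0,0.2,0,0,0,0,1],[0,0.3,0,0,0,0,1],[0,0.4,0,0,0,0,1],[0,0.4,0,0,0,0,1],[0,0.4,0,0,0,0,1],[0,0.4,0,0,0,0,1],[0,0.3,0,0,0,0,1],[0,0.05,0,0,0,0,1]]'
python3 - <<'E'
from h import *
from workcell import bot
st(bot,p2w([-.047,-.161,.15]))
z=snap(bot,"wrist","w6");snap(bot,"side","s6")
S=load("s6");cv2.imwrite("pics/s6z.png",cv2.resize(S['im'][180:350,280:440],None,fx=3.5,fy=3.5,interpolation=2)[:600])
E
```

```text
clock: 7.6
eef_pos: [0.6668, -0.1613, 0.2339]
tool_rot: [0.992, 0.125, -0.0, 0.0]
ft_force: [-0.0, -0.4, -2.3]
grip_width: 0.0182
t 7.6 tcp [ 0.6668 -0.1613  0.2339] press [-0.0145 -0.1622  0.2339] q [-0.24  0.64  0.63  1.56 -0.    1.08] F [-0.  -0.4 -2.3] w 0.0182
toolx press yaw -0.12 z [-3.e-04 -2.e-04 -1.e+00]
to go units [-1.299 -0.044  3.357]
```

View pics/w6.png

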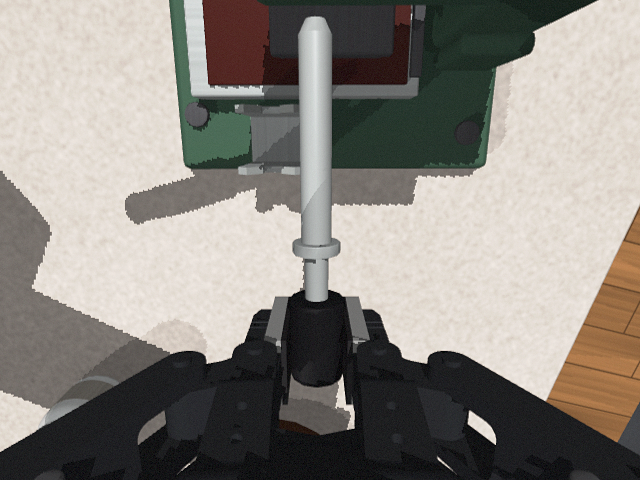

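View pics/s6z.png

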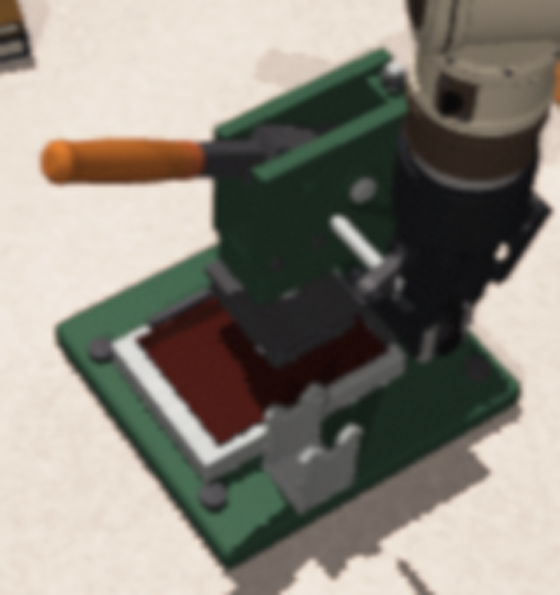

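The pin is out: the shank runs from its tip at (315, 20) to the shoulder at (316, 247), and the rest's ears lie near (270, 105) and (268, 170). I measure the pin and the ears in the same frame.

```bash
python3 - <<'E'
from h import *
np.set_printoptions(precision=4,suppress=True)
z=load("w6");p=w2p(cloud(z));d=z['d']
for v in (30,60,90,120,150,180,210,230,247,258,275):
    r=np.zeros(640,bool);r[285:350]=1;r&=(p[v,:,2]>.2)&(d[v]>0)
    i=np.where(r)[0];print(v,i[0],i[-1],"xmid",(p[v,i,0].min()+p[v,i,0].max())/2,"y",np.median(p[v,i,1]),"ztop",np.percentile(p[v,i,2],90))
m=np.zeros((480,640),bool);m[90:185,225:300]=1;m&=(p[...,2]>.06)&(p[...,2]<.11)
q=p[m&(p[...,2]>.09)];print("ears",len(q),q.min(0),q.max(0))
for a,b in((-.13,-.1),(-.09,-.06)):
    e=q[(q[:,1]>a)&(q[:,1]<b)];print(e.min(0),e.max(0),np.median(e,0))
cv2.imwrite("pics/w6z.png",cv2.resize(z['im'][80:200,200:340],None,fx=5,fy=5))
E
```

```text
30 300 329 xmid -0.015204496870654 y -0.06492284992026584 ztop 0.2540231042242775
60 298 331 xmid -0.01526332009032337 y -0.07273344658404257 ztop 0.25466096149296136
90 299 331 xmid -0.015078008610853759 y -0.08070181086069463 ztop 0.2540916452753205
120 299 331 xmid -0.015158492995096067 y -0.08901914035205237 ztop 0.25391208467235965
150 300 331 xmid -0.01504199124441777 y -0.09768442947097208 ztop 0.2538667653883033
180 300 331 xmid -0.015057845928113024 y -0.10666467342047287 ztop 0.25394383220016925
210 301 331 xmid -0.014857293291577294 y -0.1160432273537676 ztop 0.2542061173238076
230 301 331 xmid -0.014884621971656029 y -0.12244505294400228 ztop 0.25435954398387217
247 293 339 xmid -0.0149067425838623 y -0.12741242718310056 ztop 0.2564638333266635
258 303 328 xmid -0.015040560813668705 y -0.13087586264442388 ztop 0.2566818061861512
275 305 327 xmid -0.014920225681098513 y -0.13803440987657578 ztop 0.2531159441358668
ears 642 [-0.0704 -0.1195  0.09  ] [-0.027  -0.0734  0.1002]
[-0.0704 -0.1195  0.09  ] [-0.027  -0.1143  0.0998] [-0.0565 -0.1167  0.0952]
[-0.0702 -0.0785  0.09  ] [-0.0271 -0.0734  0.1002] [-0.0564 -0.0759  0.0955]
```

View pics/w6z.png

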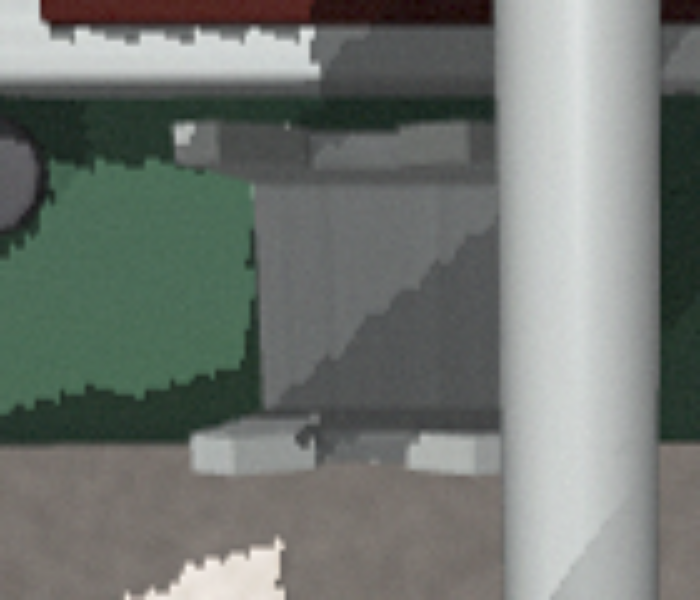

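```bash
python3 -m inch '[[-0.2,0,0,0,0,0,1],[-0.4,0,0,0,0,0,1],[-0.4,0,0.2,0,0,0,1],[-0.29,0,0.5,0,0,0,1],[0,0,0.8,0,0,0,1],[0,0,0.9,0,0,0,1],[0,0,0.9,0,0,0,1],[0,0,0.7,0,0,0,1]]'
python3 -m inch '[[0,0,0.4,0,0,0,1],[0,0,0.2,0,0,0,1],[0,0,0,0,0,0,1],[0,0,0,0,0,0,1],[0,0,0,0,0,0,1],[0,0,0,0,0,0,1],[0,0,0,0,0,0,1],[0,0,0,0,0,0,1]]'
python3 - <<'E'
from h import *
from workcell import bot
st(bot)
z=snap(bot,"wrist","w7");p=w2p(cloud(z));d=z['d']
for v in (30,60,90,120,150,180,210,230,247,258,275):
    r=np.zeros(640,bool);r[285:350]=1;r&=(p[v,:,2]>.105)&(d[v]>0)
    i=np.where(r)[0];print(v,i[0],i[-1],"xmid",((p[v,i,0].min()+p[v,i,0].max())/2).round(4),"y",np.median(p[v,i,1]).round(4),"ztop",np.percentile(p[v,i,2],90).round(4))
m=np.zeros((480,640),bool);m[20:300,200:450]=1;m&=(p[...,2]>.085)&(p[...,2]<.103)&(p[...,1]>-.13)&(p[...,1]<-.065)
q=p[m]
for a,b in((-.13,-.1),(-.09,-.06)):
    e=q[(q[:,1]>a)&(q[:,1]<b)];print(e.min(0).round(4),e.max(0).round(4))
E
```

```text
clock: 8.5
eef_pos: [0.6345, -0.1672, 0.1332]
tool_rot: [0.992, 0.126, -0.001, -0.0]
ft_force: [-1.0, -0.1, -1.2]
grip_width: 0.018
clock: 9.3
eef_pos: [0.6356, -0.168, 0.1196]
tool_rot: [0.992, 0.126, 0.0, 0.0]
ft_force: [-0.3, -1.1, -0.8]
grip_width: 0.0181
t 9.3 tcp [ 0.6356 -0.168   0.1196] press [-0.0463 -0.1608  0.1196] q [-0.26  0.61  0.28  1.24 -0.    1.06] F [-0.3 -1.1 -0.8] w 0.0181
toolx press yaw -0.04 z [ 5.e-04 -1.e-04 -1.e+00]
30 300 329 xmid -0.0473 y -0.0636 ztop 0.1393
60 298 331 xmid -0.0473 y -0.0713 ztop 0.1395
90 299 331 xmid -0.0471 y -0.0794 ztop 0.1395
120 299 331 xmid -0.0471 y -0.0877 ztop 0.1396
150 300 331 xmid -0.047 y -0.0963 ztop 0.1399
180 300 331 xmid -0.047 y -0.1053 ztop 0.1397
210 301 331 xmid -0.0468 y -0.1147 ztop 0.14
230 301 330 xmid -0.047 y -0.1212 ztop 0.1396
247 292 339 xmid -0.0471 y -0.1261 ztop 0.1421
258 303 328 xmid -0.047 y -0.1296 ztop 0.1426
275 305 327 xmid -0.0469 y -0.1367 ztop 0.1391
[-0.0704 -0.1194  0.085 ] [-0.0231 -0.114   0.1   ]
[-0.0703 -0.0784  0.085 ] [-0.023  -0.0731  0.1006]
```

View pics/w7.png

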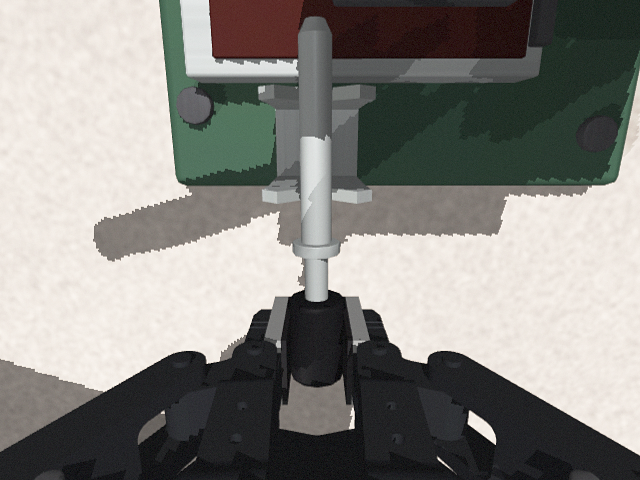

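The pin axis at x=-47.0 mm lies over the ears' centre at -46.7 mm. It needs to come down about 49.5 mm.

```bash
python3 -m inch '[[0,0.04,0.3,0,0,0,1],[0,0.04,0.4,0,0,0,1],[0,0,0.4,0,0,0,1],[0,0,0.3,0,0,0,1],[0,0,0.25,0,0,0,1],[0,0,0.2,0,0,0,1],[0,0,0.1,0,0,0,1],[0,0,0,0,0,0,1]]'
python3 - <<'E'
from h import *
from workcell import bot
st(bot)
z=snap(bot,"wrist","w8");p=w2p(cloud(z));d=z['d']
for v in (30,60,90,120,150,180,210,230,247,258,275):
    r=np.zeros(640,bool);r[290:342]=1;r&=(p[v,:,2]>.065)&(d[v]>0)
    i=np.where(r)[0];print(v,i[0],i[-1],"xmid",((p[v,i,0].min()+p[v,i,0].max())/2).round(4),"y",np.median(p[v,i,1]).round(4),"ztop",np.percentile(p[v,i,2],90).round(4))
E
```

```text
clock: 10.15
eef_pos: [0.6359, -0.1698, 0.0706]
tool_rot: [0.992, 0.126, -0.0, -0.0]
ft_force: [-0.5, 0.5, 0.3]
grip_width: 0.0181
t 10.15 tcp [ 0.6359 -0.1698  0.0706] press [-0.0466 -0.1627  0.0706] q [-0.26  0.65  0.22  1.14  0.    1.06] F [-0.5  0.5  0.3] w 0.0181
toolx press yaw -0.03 z [-2.e-04  1.e-04 -1.e+00]
30 300 329 xmid -0.0474 y -0.0656 ztop 0.0909
60 290 331 xmid -0.0485 y -0.0732 ztop 0.0914
90 299 331 xmid -0.0473 y -0.0813 ztop 0.0912
120 299 331 xmid -0.0473 y -0.0895 ztop 0.0912
150 300 331 xmid -0.0472 y -0.0982 ztop 0.0916
180 300 331 xmid -0.0472 y -0.1071 ztop 0.0911
210 290 341 xmid -0.0472 y -0.1165 ztop 0.0911
230 301 330 xmid -0.0472 y -0.123 ztop 0.0911
247 292 339 xmid -0.0472 y -0.128 ztop 0.093
258 302 329 xmid -0.0472 y -0.1313 ztop 0.0936
275 305 327 xmid -0.0471 y -0.1385 ztop 0.09
```

View pics/w8.png

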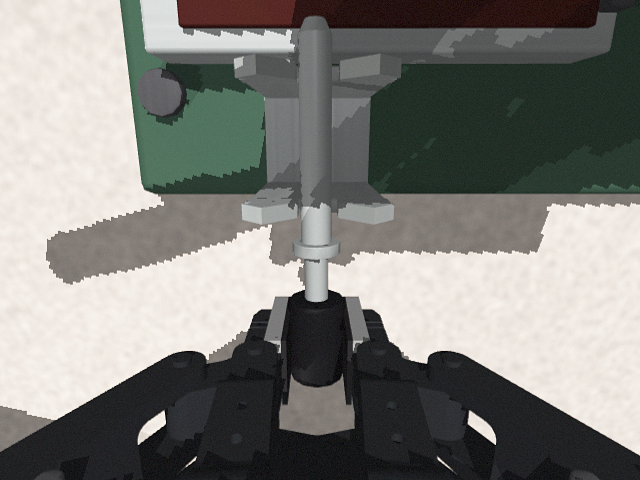

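The shank is in both notches, about 1 mm above the floors. I lower a little more until it bears.

```bash
python3 -m inch '[[0,0,0.03,0,0,0,1],[0,0,0.03,0,0,0,1],[0,0,0,0,0,0,1],[0,0,0,0,0,0,1],[0,0,0,0,0,0,1],[0,0,0,0,0,0,1],[0,0,0,0,0,0,1],[0,0,0,0,0,0,1]]'
python3 -c "
from h import *
from workcell import bot
st(bot)"
```

```text
clock: 11.0
eef_pos: [0.6364, -0.17, 0.0695]
tool_rot: [0.992, 0.126, 0.001, 0.0]
ft_force: [-0.8, -1.5, 5.0]
grip_width: 0.0178
t 11.0 tcp [ 0.6364 -0.17    0.0695] press [-0.0461 -0.163   0.0695] q [-0.26  0.65  0.22  1.13 -0.    1.06] F [-0.8 -1.5  5. ] w 0.0178
toolx press yaw -0.04 z [ 1.1e-03 -3.0e-04 -1.0e+00]
```

```bash
python3 -m inch '[[0,0,0,0,0,0,0.55],[0,0,0,0,0,0,0.45],[0,0,0,0,0,0,0.3],[0,0,0,0,0,0,0.1],[0,0,0,0,0,0,0],[0,0,0,0,0,0,0],[0,0,0,0,0,0,0],[0,0,0,0,0,0,0]]'
python3 - <<'E'
from h import *
from workcell import bot
st(bot)
z=snap(bot,"wrist","w9");p=w2p(cloud(z));d=z['d']
for v in (30,90,150,180,230,247,258,275,320,350):
    r=np.zeros(640,bool);r[290:342]=1;r&=(p[v,:,2]>.065)&(d[v]>0)
    i=np.where(r)[0];print(v,i[0],i[-1],"xmid",((p[v,i,0].min()+p[v,i,0].max())/2).round(4),"y",np.median(p[v,i,1]).round(4),"ztop",np.percentile(p[v,i,2],90).round(4))
E
```

```text
clock: 11.8
eef_pos: [0.636, -0.1699, 0.0691]
tool_rot: [0.992, 0.126, 0.0, 0.0]
ft_force: [0.9, 0.3, -0.2]
grip_width: 0.0429
t 11.8 tcp [ 0.636  -0.1699  0.0691] press [-0.0465 -0.1627  0.0691] q [-0.26  0.65  0.22  1.13 -0.    1.06] F [ 0.9  0.3 -0.2] w 0.0429
toolx press yaw -0.04 z [ 0. -0. -1.]
30 301 332 xmid -0.0468 y -0.066 ztop 0.0912
90 300 333 xmid -0.0468 y -0.0814 ztop 0.0906
150 301 332 xmid -0.0468 y -0.0982 ztop 0.091
180 301 332 xmid -0.0468 y -0.107 ztop 0.0908
230 302 332 xmid -0.0466 y -0.1227 ztop 0.0908
247 293 340 xmid -0.0468 y -0.128 ztop 0.0915
258 297 336 xmid -0.0468 y -0.131 ztop 0.0937
275 305 328 xmid -0.0468 y -0.1379 ztop 0.0897
320 290 341 xmid -0.0472 y -0.1514 ztop 0.0957
350 290 341 xmid -0.0473 y -0.1622 ztop 0.0955
```

View pics/w9.png

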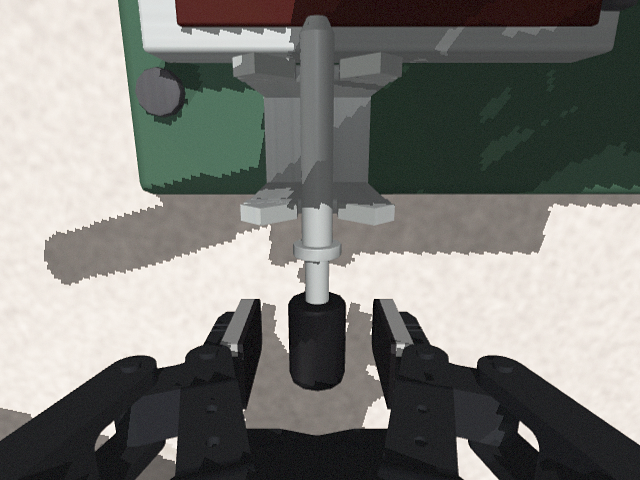

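The pin rests level in both ears at (316, 70) and (316, 210), with the shoulder 6–7 mm off the outer ear's face as intended. I lift off and turn the tool for the lever.

```bash
python3 -m inch '[[0,0,0,0,0,0,-0.2],[0,0,-0.1,0,0,0,-0.4],[0,0,-0.4,0,0,0,-0.4],[0,0,-0.8,0,0,0,-0.4],[0,0,-1,0,0,-0.02,-0.4],[0,0,-1,0,0,-0.046,-0.4],[0,0,-1,0,0,-0.046,-0.4],[0,0,-1,0,0,-0.046,-0.4]]'
python3 -m inch '[[0,0,-1,0,0,-0.046,-0.5],[0,0,-1,0,0,-0.046,-0.5],[0,0,-1,0,0,-0.046,-0.5],[0,0,-1,0,0,-0.046,-0.5],[0,0,-1,0,0,-0.046,-0.5],[0,0,-1,0,0,-0.046,-0.5],[0,0,-1,0,0,-0.046,-0.5],[0,0,-1,0,0,-0.046,-0.5]]'
python3 - <<'E'
from h import *
from workcell import bot
st(bot,p2w([-.128,0,.41]))
z=snap(bot,"side","s10");cv2.imwrite("pics/s10z.png",cv2.resize(z['im'][150:350,270:450],None,fx=3,fy=3,interpolation=2)[:600])
E
```

```text
clock: 12.65
eef_pos: [0.636, -0.1699, 0.2037]
tool_rot: [0.93, 0.369, 0.001, 0.0]
ft_force: [-0.0, 0.8, -0.4]
grip_width: 0.0593
clock: 13.45
eef_pos: [0.6353, -0.1697, 0.4041]
tool_rot: [0.577, 0.817, 0.0, 0.001]
ft_force: [0.7, 0.5, 0.4]
grip_width: 0.0638
t 13.45 tcp [ 0.6353 -0.1697  0.4041] press [-0.0471 -0.1624  0.4041] q [-0.26  0.69  1.16  2.05 -0.   -0.6 ] F [0.7 0.5 0.4] w 0.0638
toolx press yaw 94.99 z [ 2.1e-03 -6.0e-04 -1.0e+00]
to go units [ 6.752 -2.66  -0.248]
```

View pics/s10z.png

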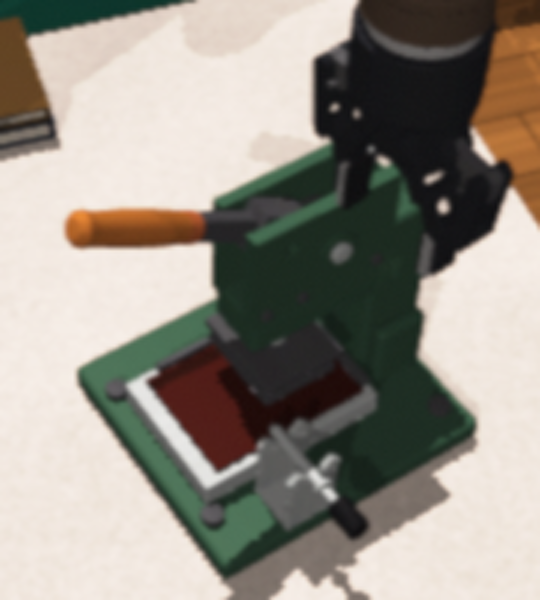

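The pin lies across both ears in the side view, with its knob at (350, 517). I move above the grip and take out the 5° excess turn.

```bash
python3 -m inch '[[0.5,-0.2,0,0,0,0,-0.5],[0.95,-0.37,0,0,0,0,-0.5],[1,-0.4,0,0,0,0,-0.5],[1,-0.4,0,0,0,0,-0.5],[1,-0.4,0,0,0,0,-0.5],[1,-0.4,0,0,0,0,-0.5],[0.9,-0.35,0,0,0,0,-0.5],[0.4,-0.14,0,0,0,0.028,-0.5]]'
python3 - <<'E'
from h import *
from workcell import bot
st(bot,p2w([-.128,0,.297]))
z=snap(bot,"wrist","w11")
p=w2p(cloud(z));d=z['d']
g=(p[...,2]>.29)&(d>0)&(np.abs(p[...,1])<.03)&(p[...,0]<-.08)&(p[...,0]>-.2)&(p[...,2]<.375)
g[:,:180]=0;g[:,460:]=0
q=p[g];print(len(q))
for a in np.arange(-.18,-.08,.01):
    s=q[(q[:,0]>a)&(q[:,0]<a+.01)]
    if len(s)>5: print(a.round(3),"y",s[:,1].min().round(4),s[:,1].max().round(4),"z95",np.percentile(s[:,2],97).round(4))
E
```

```text
clock: 14.3
eef_pos: [0.516, -0.0309, 0.403]
tool_rot: [0.616, 0.788, 0.001, 0.001]
ft_force: [0.3, -0.7, 0.4]
grip_width: 0.064
t 14.3 tcp [ 0.516  -0.0309  0.403 ] press [-0.1278  0.0019  0.403 ] q [-0.06  0.28  0.5   1.79  0.   -0.3 ] F [ 0.3 -0.7  0.4] w 0.064
toolx press yaw 89.49 z [ 1.9e-03  2.0e-04 -1.0e+00]
to go units [-0.075 -0.017  4.241]
7010
-0.18 y -0.0145 0.0121 z95 0.3562
-0.17 y -0.0139 0.0117 z95 0.3555
-0.16 y -0.0141 0.0122 z95 0.3485
-0.15 y -0.0148 0.0125 z95 0.3432
-0.14 y -0.015 0.0128 z95 0.3381
-0.13 y -0.0151 0.0125 z95 0.3324
-0.12 y -0.0148 0.0127 z95 0.3267
-0.11 y -0.0141 0.0122 z95 0.3205
-0.1 y -0.0136 0.0113 z95 0.3141
-0.09 y -0.0137 0.0114 z95 0.3078
```

View pics/w11.png

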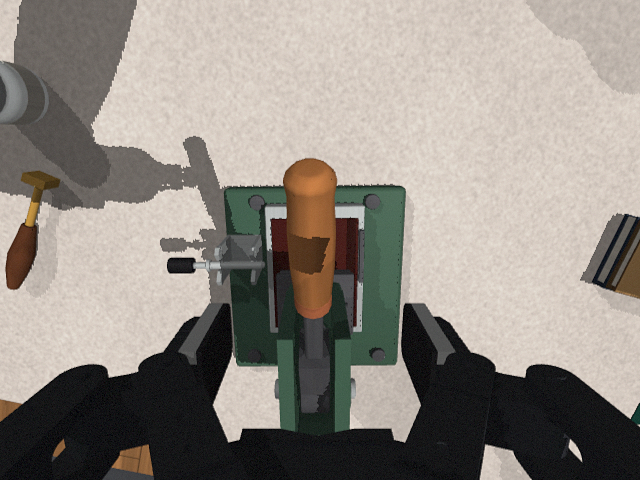

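The grip is centred at about (310, 240) with its axis near press y=-1 mm, and the parked pin is visible at (215, 265). I descend over the grip.

```bash
python3 -m inch '[[-0.11,0,0.4,0,0,0.0028,-0.5],[0,0,0.6,0,0,0,-0.5],[0,0,0.6,0,0,0,-0.5],[0,0,0.6,0,0,0,-0.5],[0,0,0.6,0,0,0,-0.5],[0,0,0.6,0,0,0,-0.5],[0,0,0.5,0,0,0,-0.5],[0,0,0.3,0,0,0,-0.5]]'
python3 -m inch '[[0,0,0,0,0,0,-0.3],[0,0,0,0,0,0,0],[0,0,0,0,0,0,0.3],[0,0,0,0,0,0,0.5],[0,0,0,0,0,0,1],[0,0,0,0,0,0,1],[0,0,0,0,0,0,1],[0,0,0,0,0,0,1]]'
python3 - <<'E'
from h import *
from workcell import bot
st(bot,p2w([-.128,-.001,.297]))
z=snap(bot,"wrist","w12");snap(bot,"side","s12")
z=load("s12");cv2.imwrite("pics/s12z.png",cv2.resize(z['im'][130:350,250:450],None,fx=2.7,fy=2.7,interpolation=2)[:600])
E
```

```text
clock: 15.15
eef_pos: [0.5182, -0.0353, 0.2957]
tool_rot: [0.618, 0.786, -0.0, -0.0]
ft_force: [-0.1, 0.3, -0.0]
grip_width: 0.064
clock: 15.95
eef_pos: [0.5184, -0.0334, 0.2977]
tool_rot: [0.618, 0.786, 0.002, -0.0]
ft_force: [-2.6, 4.4, 2.8]
grip_width: 0.0261
t 15.95 tcp [ 0.5184 -0.0334  0.2977] press [-0.1261 -0.0012  0.2977] q [-0.07  0.26  0.2   1.51  0.   -0.31] F [-2.6  4.4  2.8] w 0.0261
toolx press yaw 89.19 z [ 0.0011  0.003  -1.    ]
to go units [ 0.005 -0.075  0.029]
```

View pics/w12.png

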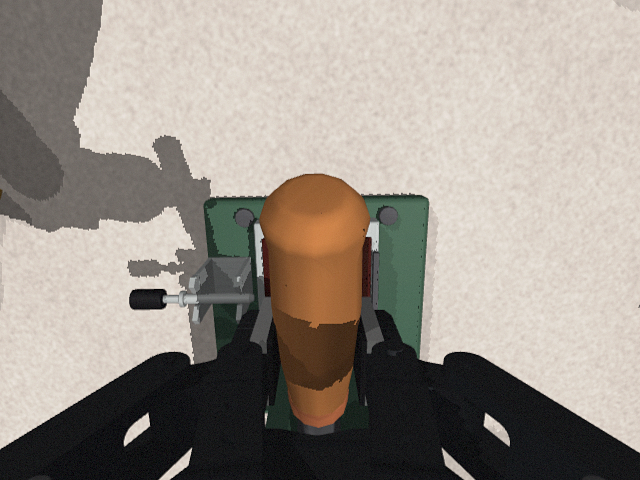

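View pics/s12z.png

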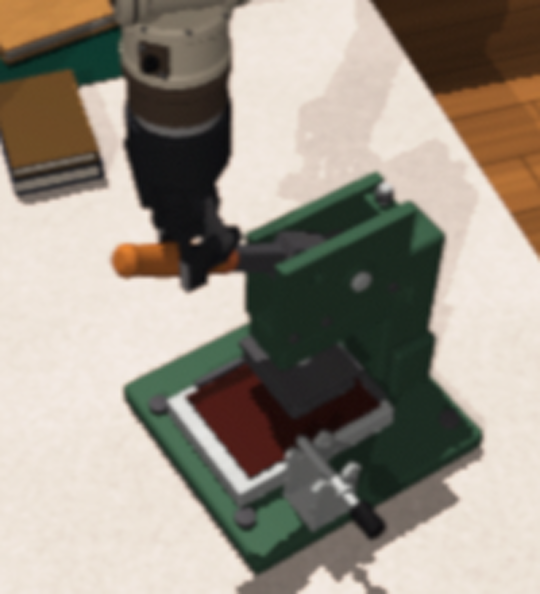

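The grip is held (26.1 mm). I swing it down in step with the lever: first half.

```bash
python3 -m inch '[[0,-0.068,0.158,-0.0078,0,0,1],[0,-0.135,0.317,-0.0156,0,0,1],[0,-0.135,0.317,-0.0156,0,0,1],[0,-0.135,0.317,-0.0156,0,0,1],[0,-0.135,0.317,-0.0156,0,0,1],[0,-0.135,0.317,-0.0156,0,0,1],[0,-0.135,0.317,-0.0156,0,0,1],[0,-0.068,0.158,-0.0078,0,0,1]]'
cat >> h.py <<'E'
H=np.array([.0335,.225])
def lev(bot):
    o,R=st(bot); P=w2p(o['eef_pos']+ -R[:,2]*.0187); v=np.array([P[0],P[2]])-H
    print('grasp press',P.round(4),'r',np.hypot(*v).round(4),'lever angle est',(np.radians(30)-np.arctan2(v[1],-v[0])).round(4),'tilt',np.degrees(np.arctan2(R[0,2],-R[2,2])).round(1),'M',o['ft_torque'].round(2))
E
python3 - <<'E'
from h import *
from workcell import bot
lev(bot)
z=snap(bot,"wrist","w13");snap(bot,"side","s13")
z=load("s13");cv2.imwrite("pics/s13z.png",cv2.resize(z['im'][130:350,250:450],None,fx=2.7,fy=2.7,interpolation=2)[:600])
E
```

```text
clock: 16.85
eef_pos: [0.5033, -0.0374, 0.2396]
tool_rot: [0.609, 0.775, 0.136, 0.106]
ft_force: [-4.9, 3.0, 6.6]
grip_width: 0.0265
t 16.85 tcp [ 0.5033 -0.0374  0.2396] press [-0.1418 -0.0012  0.2396] q [-0.15  0.   -0.31  0.94  0.13 -0.37] F [-4.9  3.   6.6] w 0.0265
toolx press yaw 89.2 z [ 0.3301  0.0821 -0.9404]
grasp press [-0.1481 -0.0012  0.2572] r 0.1845 lever angle est 0.348 tilt 19.3 M [1.   0.86 0.61]
```

View pics/s13z.png

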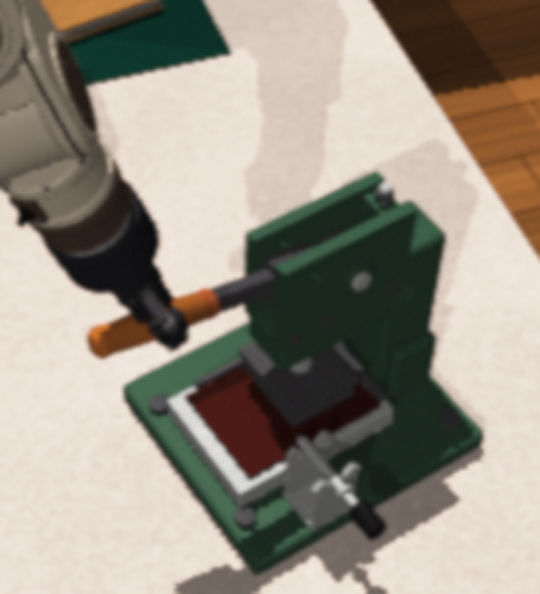

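View pics/w13.png

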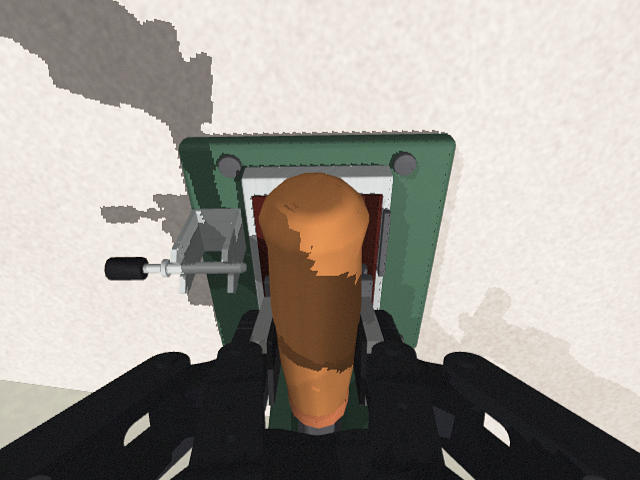

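The lever is following (about 0.35 rad) and the force is small. I continue to about 0.72.

```bash
python3 -m inch '[[0,-0.1,0.24,-0.0117,0,0,1],[0,-0.135,0.317,-0.0156,0,0,1],[0,-0.135,0.317,-0.0156,0,0,1],[0,-0.135,0.317,-0.0156,0,0,1],[0,-0.135,0.317,-0.0156,0,0,1],[0,-0.135,0.317,-0.0156,0,0,1],[0,-0.135,0.317,-0.0156,0,0,1],[0,-0.1,0.24,-0.0117,0,0,1]]'
python3 - <<'E'
from h import *
from workcell import bot
lev(bot)
E
```

```text
clock: 17.75
eef_pos: [0.5097, -0.0358, 0.1751]
tool_rot: [0.579, 0.737, 0.275, 0.215]
ft_force: [-10.8, 2.7, 10.6]
grip_width: 0.0261
t 17.75 tcp [ 0.5097 -0.0358  0.1751] press [-0.1351 -0.0013  0.1751] q [-0.26 -0.08 -0.78  0.22  0.32 -0.39] F [-10.8   2.7  10.6] w 0.0261
toolx press yaw 89.22 z [ 0.6351  0.1568 -0.7563]
grasp press [-0.1474 -0.0011  0.1892] r 0.1844 lever angle est 0.7189 tilt 40.0 M [0.95 0.85 1.14]
```

```bash
python3 -m inch '[[0,-0.068,0.158,-0.0078,0,0,1],[0,-0.068,0.158,-0.0078,0,0,1],[0,-0.068,0.158,-0.0078,0,0,1],[0,-0.068,0.158,-0.0078,0,0,1],[0,0,0,0,0,0,1],[0,0,0,0,0,0,1],[0,0,0,0,0,0,1],[0,0,0,0,0,0,1]]'
python3 - <<'E'
from h import *
from workcell import bot
lev(bot)
z=snap(bot,"wrist","w14");snap(bot,"side","s14")
z=load("s14");cv2.imwrite("pics/s14z.png",cv2.resize(z['im'][130:350,250:450],None,fx=2.7,fy=2.7,interpolation=2)[:600])
E
```

```text
clock: 18.55
eef_pos: [0.5156, -0.0344, 0.163]
tool_rot: [0.566, 0.722, 0.313, 0.245]
ft_force: [-49.3, -0.9, 46.5]
grip_width: 0.0261
t 18.55 tcp [ 0.5156 -0.0344  0.163 ] press [-0.129  -0.0014  0.163 ] q [-0.28 -0.04 -0.89 -0.02  0.37 -0.38] F [-49.3  -0.9  46.5] w 0.0261
toolx press yaw 89.28 z [ 0.7079  0.1739 -0.6846]
grasp press [-0.1427 -0.0013  0.1758] r 0.1829 lever angle est 0.796 tilt 46.0 M [1.13 0.89 1.8 ]
```

View pics/s14z.png

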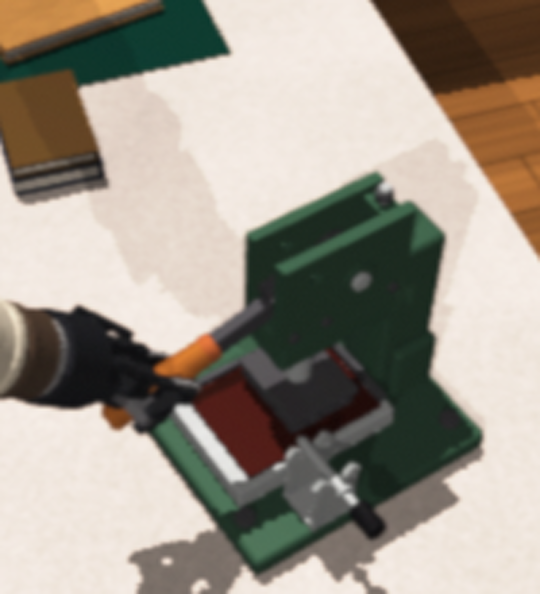

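View pics/w14.png

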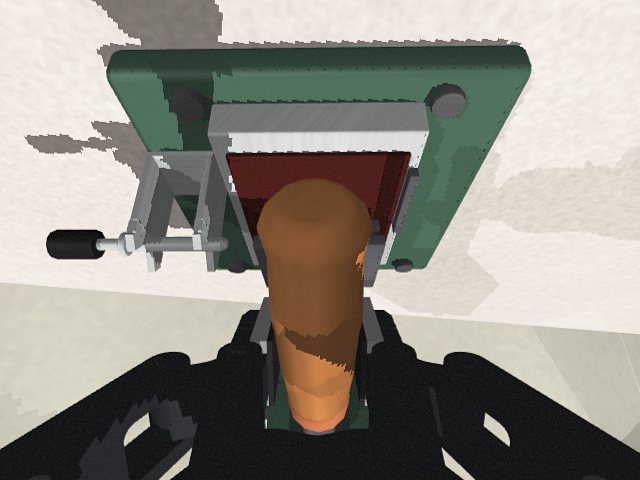

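The lever is at the stop (about 0.79 rad) and the pin and cover are in place. The push is higher than needed at about 68 N, so I ease it while staying on the stop, then dwell.

```bash
python3 -m inch '[[0,-0.02,-0.08,0,0,0,1],[0,-0.02,-0.08,0,0,0,1],[0,0,0,0,0,0,1],[0,0,0,0,0,0,1],[0,0,0,0,0,0,1],[0,0,0,0,0,0,1],[0,0,0,0,0,0,1],[0,0,0,0,0,0,1]]'
python3 - <<'E'
from h import *
from workcell import bot
lev(bot)
E
```

```text
clock: 19.45
eef_pos: [0.515, -0.0346, 0.1648]
tool_rot: [0.565, 0.723, 0.313, 0.245]
ft_force: [-10.2, 8.0, 16.1]
grip_width: 0.0264
t 19.45 tcp [ 0.515  -0.0346  0.1648] press [-0.1297 -0.0015  0.1648] q [-0.29 -0.05 -0.89 -0.02  0.38 -0.38] F [-10.2   8.   16.1] w 0.0264
toolx press yaw 89.43 z [ 0.708   0.1757 -0.684 ]
grasp press [-0.1433 -0.0013  0.1776] r 0.1831 lever angle est 0.7856 tilt 46.0 M [ 1.17 -0.09  1.39]
```

The press-down force is about 18 N against the 15 N the spring and die need, which is too thin a margin. I add about 1.2 mm of push and start the dwell from there.

```bash
python3 -m inch '[[0,-0.025,0.041,0,0,0,1],[0,0,0,0,0,0,1],[0,0,0,0,0,0,1],[0,0,0,0,0,0,1],[0,0,0,0,0,0,1],[0,0,0,0,0,0,1],[0,0,0,0,0,0,1],[0,0,0,0,0,0,1]]'
python3 - <<'E'
from h import *
from workcell import bot
lev(bot)
E
```

```text
clock: 20.25
eef_pos: [0.5152, -0.0346, 0.1643]
tool_rot: [0.565, 0.723, 0.313, 0.245]
ft_force: [-18.8, 6.2, 24.6]
grip_width: 0.0261
t 20.25 tcp [ 0.5152 -0.0346  0.1643] press [-0.1295 -0.0015  0.1643] q [-0.29 -0.04 -0.89 -0.02  0.38 -0.38] F [-18.8   6.2  24.6] w 0.0261
toolx press yaw 89.43 z [ 0.7089  0.1757 -0.6831]
grasp press [-0.1432 -0.0013  0.1771] r 0.1831 lever angle est 0.7883 tilt 46.1 M [ 1.29 -0.08  1.51]
```

```bash

python3 -m inch '[[0,0,0,0,0,0,1],[0,0,0,0,0,0,1],[0,0,0,0,0,0,1],[0,0,0,0,0,0,1],[0,0,0,0,0,0,1],[0,0,0,0,0,0,1],[0,0,0,0,0,0,1],[0,0,0,0,0,0,1]]'
python3 -m inch '[[0,0,0,0,0,0,1],[0,0,0,0,0,0,1],[0,0,0,0,0,0,1],[0,0,0,0,0,0,1],[0,0,0,0,0,0,1],[0,0,0,0,0,0,1],[0,0,0,0,0,0,1],[0,0,0,0,0,0,1]]'
python3 -m inch '[[0,0,0,0,0,0,1],[0,0,0,0,0,0,1],[0,0,0,0,0,0,1],[0,0,0,0,0,0,1],[0,0,0,0,0,0,1],[0,0,0,0,0,0,1],[0,0,0,0,0,0,1],[0,0,0,0,0,0,1]]'
python3 -m inch '[[0,0,0,0,0,0,1],[0,0,0,0,0,0,1],[0,0,0,0,0,0,1],[0,0,0,0,0,0,1],[0,0,0,0,0,0,1],[0,0,0,0,0,0,1],[0,0,0,0,0,0,1],[0,0,0,0,0,0,1]]'
python3 -m inch '[[0,0,0,0,0,0,1],[0,0,0,0,0,0,1],[0,0,0,0,0,0,1],[0,0,0,0,0,0,1],[0,0,0,0,0,0,1],[0,0,0,0,0,0,1],[0,0,0,0,0,0,1],[0,0,0,0,0,0,1]]'
python3 - <<'E'
from h import *
from workcell import bot
lev(bot)
z=snap(bot,"wrist","w15")
t=snap(bot,"top","t15");s=snap(bot,"side","s15")
cv2.imwrite("pics/t15z.png",cv2.resize(t['im'][145:310,250:430],None,fx=3.6,fy=3.6,interpolation=2)[:600])
cv2.imwrite("pics/s15z.png",cv2.resize(s['im'][130:350,250:450],None,fx=2.7,fy=2.7,interpolation=2)[:600])
# die height, from any view: look for surfaces of holder; pin position
for n,zz in(("w",z),("s",s)):
    p=w2p(cloud(zz));m=(zz['d']>0)&(p[...,1]<-.135)&(p[...,1]>-.18)&(np.abs(p[...,0]+.047)<.02)&(p[...,2]>.06)&(p[...,2]<.11)
    if m.sum(): print(n,'knob',p[m].min(0).round(4),p[m].max(0).round(4))
E
```

```text
clock: 21.05
eef_pos: [0.5152, -0.0346, 0.1644]
tool_rot: [0.565, 0.723, 0.313, 0.245]
ft_force: [-18.7, 5.8, 24.0]
grip_width: 0.0256
clock: 21.85
eef_pos: [0.5152, -0.0346, 0.1643]
tool_rot: [0.565, 0.723, 0.313, 0.245]
ft_force: [-19.1, 6.4, 24.1]
grip_width: 0.0264
clock: 22.65
eef_pos: [0.5152, -0.0346, 0.1643]
tool_rot: [0.565, 0.723, 0.313, 0.245]
ft_force: [-18.6, 7.3, 23.7]
grip_width: 0.026
clock: 23.45
eef_pos: [0.5152, -0.0346, 0.1643]
tool_rot: [0.565, 0.723, 0.313, 0.245]
ft_force: [-17.8, 6.0, 24.1]
grip_width: 0.0265
clock: 24.25
eef_pos: [0.5152, -0.0346, 0.1644]
tool_rot: [0.565, 0.723, 0.313, 0.245]
ft_force: [-18.5, 5.6, 24.1]
grip_width: 0.0262
t 24.25 tcp [ 0.5152 -0.0346  0.1644] press [-0.1295 -0.0015  0.1644] q [-0.28 -0.04 -0.89 -0.02  0.38 -0.38] F [-18.5   5.6  24.1] w 0.0262
toolx press yaw 89.43 z [ 0.7089  0.1758 -0.683 ]
grasp press [-0.1431 -0.0013  0.1771] r 0.183 lever angle est 0.7882 tilt 46.1 M [ 1.29 -0.03  1.48]
w knob [-0.0583 -0.1779  0.0766] [-0.0373 -0.135   0.0963]
s knob [-0.0574 -0.1794  0.0783] [-0.0363 -0.1363  0.1009]
```

View pics/t15z.png

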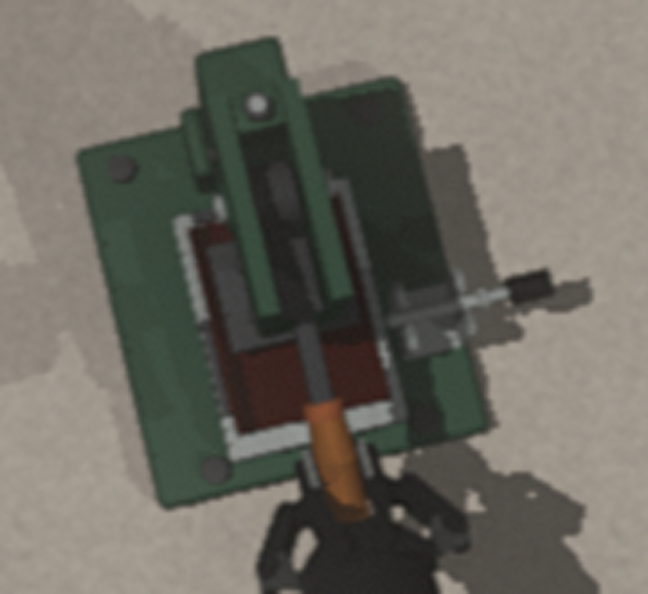

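View pics/s15z.png

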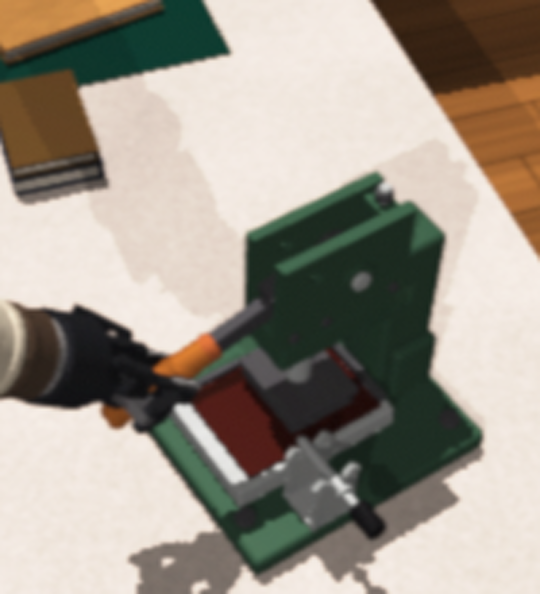

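```bash
python3 - <<'E'
from h import *
for n in("t15","s15","w15"):
    z=load(n);p=w2p(cloud(z));hsv=cv2.cvtColor(z['im'],cv2.COLOR_BGR2HSV)
    m=(hsv[...,0]>5)&(hsv[...,0]<20)&(hsv[...,1]>120)&(hsv[...,2]>60)&(z['d']>0)&(np.abs(p[...,1])<.03)&(p[...,0]<-.08)&(p[...,0]>-.23)&(p[...,2]>.12)&(p[...,2]<.26)
    if m.sum()<30: print(n,m.sum());continue
    q=p[m]; xs=[];zs=[]
    for a in np.arange(-.2,-.09,.008):
        s=q[(q[:,0]>=a)&(q[:,0]<a+.008)]
        if len(s)>6: i=s[:,2]>=np.percentile(s[:,2],85); xs.append(s[i,0].mean());zs.append(s[i,2].mean())
    k=np.polyfit(xs,zs,1); print(n,m.sum(),'slope deg',np.degrees(np.arctan(k[0])).round(1),'top z at x=-.146',np.polyval(k,-.146).round(4),'(expect ~.190 at the stop)')
E
```

```text
t15 306 slope deg 13.1 top z at x=-.146 0.1957 (expect ~.190 at the stop)
s15 284 slope deg 15.3 top z at x=-.146 0.1928 (expect ~.190 at the stop)
w15 20624 slope deg 14.9 top z at x=-.146 0.1916 (expect ~.190 at the stop)
```

```bash
python3 -c "
from workcell import bot
print(bot.job_done())"
```

```text
the job is handed in; nothing more can be done
None
```

The press is unlocked and the lever is held down at its stop. I handed the job in at about 24 s of the 64 s allowed, with the gripper still holding the lever there.

- **Pin:** I drew the lock pin straight out without dropping it and laid it in both notches of the pin rest. It measured level, with its axis about 86 mm up against a nominal 85 mm. The last pictures show it still lying there.
- **Lever:** The wrist force held steady at about 31 N, with the lever hard on its stop, for over 4 s. The tool pose puts the lever at 0.788 rad, against a stop of 0.785 rad. The wrist and side depth pictures show the arm 14.9 and 15.3 degrees below level.
- **Bystanders and cover:** The cover looks unmoved against its gauges, judged by eye only. I saw no contact with the other bench items, but I did not measure their positions afterwards.

Two checks did not come out clean:
- **Over-push:** When the lever first reached the stop, the wrist force was about 68 N for around half a second. That is under the 120 N wrist limit and was carried by the finger pads. I then eased it.
- **Top camera:** Its coarse fit gave 13.1 degrees instead of 15, from only about 300 pixels, so I trusted the other two cameras and the force.

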